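# Crimp the vial through the guard window

### The arm

A 6-joint arm with a two-finger parallel gripper is mounted at the origin on the work surface. World frame = base frame: x ahead of the robot, y to its left, z up, the work surface at z = 0. Lengths are in m, angles in rad, forces in N, time in s.
With the tool pointing down it reaches from about 0.375 to 0.975 m from the base axis. Payload 3.8 kg.
Tool frame: the origin (TCP) lies midway between the tips of the shut fingers; the grasp point (between the pads) lies r.grasp_offset behind it (r.grasp_offset is the distance from the TCP to the grasp point, in m); z points along the fingers, x is the direction in which the jaws open and shut, and the axes are right-handed (so a half turn about z gives the same grasp; the last joint's range is limited). The gripper opens to 85 mm and grips with 20 to 120 N. Pads are 22 mm wide; open, the fingers measure 114 mm over their backs; the gripper's body (76 mm by 85 mm) begins 54 mm behind the grasp point. The pads swing forward as they close: fully open they stand 13 mm farther back than shut.
Start: joints at [-1.369, 0.264, 1.604, -0, 1.274, -0.037], TCP at [0.16, -0.656, 0.231] pointing down, gripper open.
Joint ranges: [-2.63, 2.63], [-0.94, 2.18], [0.31, 2.57], [-1.31, 4.45], [0, 2.66], [-2.55, 2.55]. Speed limits (rad/s): [2.57, 2.57, 3.14, 3.14, 3.14, 3.14].

### API

Orientations are given as a rotation vector (axis times angle).
In Python, from rig import r, optics, job gives the robot as it stands.
- The arm moves only by the tool send_rows, never from a script. Its argument "steps" is text: rows parted by semicolons, each of 6 numbers parted by spaces: the shift along the tool's x, y, z in mm, then the turn, a rotation vector about the tool's x, y, z in rad. A call has 1 to 10 rows; each row is the pose to reach, as a shift and turn from the pose commanded when the call began, along the tool's axes at that moment; what a row does not reach only later rows make up. A row lasts 1/8 s, in which the tool goes at most 62.5 mm and 10.7 degrees, less where a joint would pass 70% of its speed; a pose out of reach is approached as far as the arm can. A call with a gripper value outside its range is refused whole. "claw" is the opening, from -1 (shut) to 1 (fully open), so that 0 is half open, set as the call begins (left out, the last holds). The fingers move at their own pace and stop on an object; "force" is the grip in N (left out, the last holds). Time passes only in rows, so rows that repeat a pose let the fingers close. It gives the time, the measured TCP pose, the force and the opening at its end, in the units of the state.
- r.sense(): the state, without advancing time (a new reading comes with each control period).
- optics.camera(name): name is "side" or "top" or "wrist"; returns a dict with "frame" (400x640x3 uint8, red, green, blue), "fx", "fy", "cx", "cy" (pixels), "R" (3x3) and "t" (3): a world point X has camera coordinates R X + t. Camera axes: x right, y down, z forward; pixel columns grow to the right and rows downward; lengths in m; the calibration is good to about 2 mm. A picture is of the moment at which its call begins. There is no depth.
- job.hand_in(): hands the job in, once; it reports no verdict.
The state is a dict: "time_s": time; "joints": joint angles; "qd": joint speeds; "tau": joint torques, N m; "tool_pos": TCP position; "orientation": TCP orientation; "contact_force": force on the tool from outside, world axes, zero at the start; "torque": the same for the moment, N m; "gripper_width": opening from 0.0 (shut) to 1.0 (fully open).
Only numpy, scipy, OpenCV 4.12 (cv2) and the standard library are available. Lean on these libraries where they do the work, as an engineer would, in place of code of your own. Each camera call takes 0.05 s, during which the arm holds its last target.

### The job

Reach down through the yellow-edged window in the clear guard and push the crimper's red lever pad fully down with the fingertips, keep it down for about two seconds, then let it come right back up, all without touching the guard. Then press the green button on the tally box fully in to count the vial, and let it go. Nothing is picked up: the vial stays in its nest, and everything else on the bench stays where it is.

Things in the scene. Friction and masses are not known exactly. Their poses are not given: they have to be found in the camera images.
- crimper: Bench vial crimper, fixed inside the guard: white base 200 (x) x 150 (y) x 30 mm tall, origin at the centre of its underside on the bench. Its -x is the front (roughly to the robot), z up. A double grey column at the back (x +48 to +84 mm) reaches 150 mm up; the nest with the vial is at the origin, under the crimp head.
- pad (a point): Centre of the flat top of the round red push pad (44 mm across, 12 thick) on the front end of the crimper's lever, 110 mm in front of the hinge. At rest it is 175 mm above the bench, 20 below the guard's roof top; fully pressed about 147 mm, after moving nearly straight down by 28 mm. It tilts 7 degrees either side of level. The point moves with the lever.
- lever (a joint): Lever angle, rad: 0 at rest (up), 0.26 at the stop (fully down). Hinge level, along the crimper's y, at crimper x +60 mm, z 155 mm. A spring brings it back up by itself; the push needed on the pad grows from about 2.5 N to about 8 N at the stop.
- guard: Fixed clear plastic guard box round the crimper, aluminium corner posts, closed on all four sides: x from -140 to +120 mm, 210 mm wide (y), roof top 195 mm above the bench, roof 8 mm thick. Origin on the bench; same yaw as the crimper but shifted from it by up to 8 mm in x and 15 mm in y. Not to be touched anywhere.
- window (a point): Centre of the open window in the guard's roof, at the roof's top face (195 mm above the bench). The opening is 110 mm along the guard's x by 120 mm along its y, with a flat yellow border 12 mm wide all round. The red pad is below it, not always central. Nothing covers it.
- vial: Amber capped vial, 23 mm across, 75 mm tall, standing loose in the crimper's nest (12 mm deep); origin at its underside. Stays where it is.
- tally: Grey tally box, fixed, 100 (x) x 90 (y) x 50 mm tall, origin at the centre of its underside; to the left or the right of the guard, swapped with the beaker. Black display on its top, toward +x; green round button nearer the robot.
- ok_top (a point): Centre of the top of the tally box's round green button (30 mm across), pressed straight down; moves with the button.
- ok (a joint): Travel of the green button, m: 0 up, 0.006 fully in. Sprung, about 5 N at full travel; comes back by itself.
- beaker: Bystander: clear open glass beaker, 68 across, 85 tall (mm); origin at its underside.
- amber1: Bystander: amber bottle with blue cap, 72 across, 170 tall (mm); origin at its underside.
- amber2: Bystander: amber bottle with red cap, 72 across, 150 tall (mm); origin at its underside.
- clearb: Bystander: clear bottle with blue cap, 64 across, 140 tall (mm); origin at its underside.
- spare: Bystander: spare clear glass vial, 23 across, 75 tall (mm); origin at its underside.
- scoop: Bystander: steel sample scoop lying flat, 160 long (mm), on the bench.
- cap: Bystander: loose blue screw cap, 28 across, 12 tall (mm); origin at its underside.
Mind the look-alikes: they are no part of the job. What is shaped like the crimper but purple is not meant.

How it is judged:
On the way, in this order (a step that is already met when the one before it is completed fails the run):
1. the lever is fully down (over 0.235 of 0.26 rad) and is kept there for 1.2 s (value of joint lever above 0.235 rad), for 1.2 s.
2. the lever is back up (under 0.04 rad) (value of joint lever below 0.04 rad), for 0.1 s.
3. the green button is pressed in (over 4.5 of 6 mm) (value of joint ok above 0.0045 m and value of joint lever below 0.04 rad), for 0.05 s.
At the end, for the whole second after the job is handed in: The lever is back up (under 0.04 rad), the green button is out (under 2 mm), the vial stands upright (within 0.15 rad) in its nest (within 6 mm of its axis, lifted less than 3 mm), and each bystander is within 20 mm of where it began (value of joint lever below 0.04 rad and value of joint ok below 0.002 m and z of vial in the frame of crimper below 0.033 m and horizontal distance between vial and crimper below 0.006 m and angle between vial's own z axis and vertical below 0.15 rad and distance of each of beaker, amber1, amber2, clearb, spare, scoop, cap from where it was at the start of the episode below 0.02 m); the robot touches nothing.
It fails at once if the robot touches the guard (over 0.5 N) (contact force between any of the fingers, the arm and guard above 0.5 N).
It fails at once if the vial is lifted or pulled from its nest (distance of vial from where it was at the start of the episode above 0.008 m).
It fails at once if a bystander is moved, lifted or carried (over 20 mm) (distance of any of beaker, amber1, amber2, clearb, spare, scoop, cap from where it was at the start of the episode above 0.02 m).
It also fails if it takes over 48 s, if anything falls off the work surface, if the arm or the gripper's body presses on something with over 40 N, if the wrist force passes 120 N, or if a joint passes its speed limit or range.

## Working session

There is one attempt and no reset: what is moved stays moved. The work goes in short steps, Python scripts to look and compute and a tool call to move; the robot and the scene stay as the last step left them, time stands still between calls to the robot, and variables do not carry over. Pictures are saved under pics/ and viewed, and the job is handed in when it is done.

Besides the shell and the picture viewer there is one more tool, called after ">>>" by a JSON object that holds its "fn" and its "kwargs". send_rows: Moves the arm, as the interface text tells. Its arguments: {"type":"object","properties":{"steps":{"type":"string"},"claw":{"type":"number"},"force":{"type":"number"}},"required":["steps"]}

```bash
mkdir -p pics; python3 - <<'E'
from rig import r, optics, job
import cv2
print(r.sense(), r.grasp_offset)
for n in ("side","top","wrist"):
    c=optics.camera(n); cv2.imwrite(f"pics/{n}0.png",c["frame"][:,:,::-1]); print(n,c["fx"],c["cx"],c["cy"],c["R"],c["t"])
E
```

```text
{'time_s': 0.0, 'joints': array([-1.36889685e+00,  2.64758900e-01,  1.60538495e+00,  3.18104228e-05,
        1.27368612e+00, -3.68818606e-02]), 'qd': array([-7.97454342e-04,  1.64021542e-03,  7.87569910e-04,  1.26292617e-05,
        7.98513775e-04, -9.78454459e-05]), 'tau': array([ 1.09262321e-03, -5.15113485e+01, -3.67310214e+01,  1.97899544e-05,
        1.30919844e-02, -9.39390475e-06]), 'tool_pos': array([ 0.15952374, -0.65512611,  0.22995223]), 'orientation': array([-2.46905229,  1.94014109,  0.00264928]), 'contact_force': array([ 0.69049147,  0.15028649, -0.45465496]), 'torque': array([ 0.04766172, -0.00095544, -0.02430314]), 'gripper_width': 0.9936793391373575} 0.0187
side 418.73927687439163 318.88025434850204 199.07904137174518 [[-0.9844835  -0.17437939 -0.01959763]
 [-0.09870037  0.6426174  -0.75980334]
 [ 0.14508782 -0.74607956 -0.64985753]] [0.43788618 0.16213755 1.14036507]
top 387.063176934193 319.5858110027535 197.09830735044784 [[-0.0113821  -0.99965872 -0.02351381]
 [-0.98393427  0.01538682 -0.17786681]
 [ 0.17816791  0.02111155 -0.9837736 ]] [-0.00603866  0.457755    1.0455929 ]
wrist 358.7861737604893 319.44715984278173 196.6152158342266 [[ 0.23631078 -0.97167602 -0.0017102 ]
 [-0.93016497 -0.22672358  0.28877247]
 [-0.28098103 -0.06664928 -0.95739623]] [-0.67486219 -0.03661181  0.37963307]
```

View pics/top0.png

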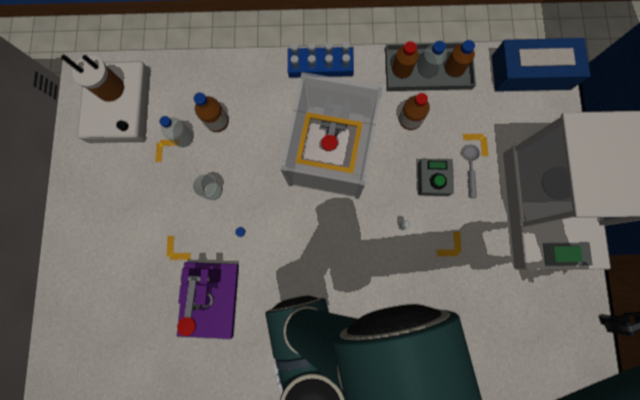

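View pics/side0.png

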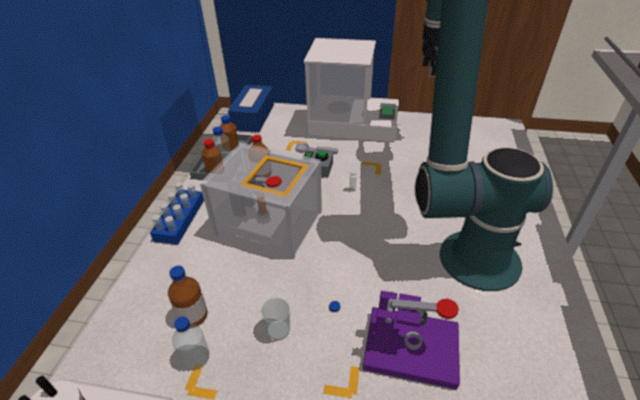

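View pics/wrist0.png

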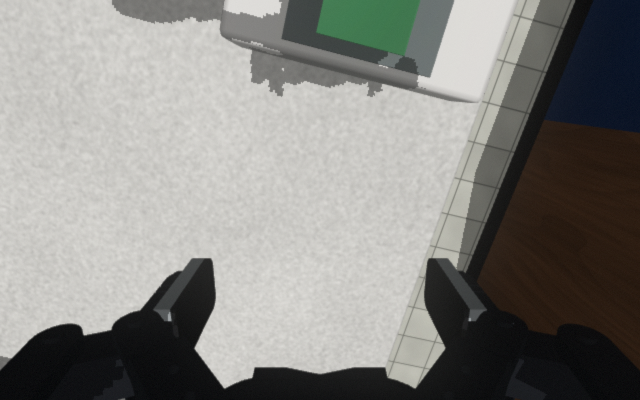

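The top view shows the yellow window around (330,140), the red pad at (330,143), and the tally's green button at (438,181). The side view shows the pad at (274,181) and the button at about (322,155). The purple decoy is elsewhere, at (190,327) in the top view. Next I'll measure the pad, window and button.

```bash
cat > h.py <<'E'
from rig import r, optics, job
import cv2, numpy as np
def ray(c,u,v,z):
    d=c["R"].T@np.array([(u-c["cx"])/c["fx"],(v-c["cy"])/c["fy"],1]); o=-c["R"].T@c["t"]
    return o+d*(z-o[2])/d[2]
def tri(c1,p1,c2,p2):
    A=[];b=[]
    for c,p in((c1,p1),(c2,p2)):
        P=np.hstack([c["R"],c["t"].reshape(3,1)])
        x=(p[0]-c["cx"])/c["fx"];y=(p[1]-c["cy"])/c["fy"]
        for q in(x*P[2]-P[0],y*P[2]-P[1]): A.append(q[:3]);b.append(-q[3])
    return np.linalg.lstsq(np.array(A),np.array(b),rcond=None)[0]
def blobs(c,lo,hi,roi):
    hsv=cv2.cvtColor(c["frame"],cv2.COLOR_RGB2HSV); m=cv2.inRange(hsv,lo,hi)
    k=np.zeros_like(m);x0,y0,x1,y1=roi;k[y0:y1,x0:x1]=255;m&=k
    n,l,s,ce=cv2.connectedComponentsWithStats(m)
    return m,sorted([(s[i,4],ce[i].round(2),s[i,:4]) for i in range(1,n) if s[i,4]>8],key=lambda t:-t[0])
E
python3 - <<'E'
from h import *
T=optics.camera("top");S=optics.camera("side")
R=((0,150,90),(6,255,255))
_,a=blobs(T,*R,(290,100,375,190));_,b=blobs(S,*R,(235,155,315,205));print(a,b)
print("pad tri",tri(T,a[0][1],S,b[0][1]),"top@.175",ray(T,*a[0][1],.175),"side",ray(S,*b[0][1],.175))
G=((45,100,40),(85,255,255))
_,a=blobs(T,*G,(410,150,460,200));_,b=blobs(S,*G,(295,140,340,180));print(a,b)
for x in a: print("grn top",ray(T,*x[1],.055))
for x in b: print("grn side",ray(S,*x[1],.055))
Y=((15,140,90),(30,255,255))
for nm,c,roi in(("top",T,(285,90,385,190)),("side",S,(230,145,320,205))):
    m,a=blobs(c,*Y,roi)
    cs=np.concatenate(cv2.findContours(m,cv2.RETR_EXTERNAL,cv2.CHAIN_APPROX_NONE)[0])[:,0]
    P=np.array([ray(c,u,v,.195)[:2] for u,v in cs])
    rc=cv2.minAreaRect((P*1000).astype(np.float32)); print(nm,a,rc,cv2.boxPoints(rc))
for n,c,roi in(("t",T,(280,65,480,215)),("s",S,(190,130,350,250))):
    x0,y0,x1,y1=roi;cv2.imwrite(f"pics/z{n}.png",cv2.resize(c["frame"][y0:y1,x0:x1,::-1],None,fx=4 if n=="t" else 4.5,fy=4 if n=="t" else 4.5,interpolation=cv2.INTER_CUBIC))
E
```

```text
[(np.int32(196), array([328.96, 142.12]), array([321, 135,  17,  15], dtype=int32))] [(np.int32(119), array([273.35, 181.05]), array([266, 176,  15,  11], dtype=int32))]
pad tri [ 0.57519112 -0.04035717  0.16947639] top@.175 [ 0.57368412 -0.04030535  0.175     ] side [ 0.57255581 -0.03348054  0.175     ]
[(np.int32(109), array([437.14, 164.66]), array([429, 161,  17,   8], dtype=int32)), (np.int32(106), array([439.4, 180. ]), array([434, 175,  12,  11], dtype=int32))] [(np.int32(49), array([321.55, 153.71]), array([317, 151,  10,   7], dtype=int32)), (np.int32(24), array([308.5, 154. ]), array([306, 152,   6,   5], dtype=int32))]
grn top [ 0.54200028 -0.34187591  0.055     ]
grn top [ 0.49805813 -0.34524226  0.055     ]
grn side [ 0.49703894 -0.35384911  0.055     ]
grn side [ 0.54118295 -0.34555224  0.055     ]
top [(np.int32(920), array([328.74, 141.72]), array([296, 113,  66,  60], dtype=int32))] ((567.867919921875, -39.941253662109375), (142.56434631347656, 132.14779663085938), 78.21517181396484) [[ 488.62833   -96.22618 ]
 [ 617.9906   -123.21564 ]
 [ 647.10754    16.343674]
 [ 517.74524    43.33313 ]]
side [(np.int32(547), array([273.97, 174.23]), array([242, 156,  66,  40], dtype=int32)), (np.int32(20), array([288.9, 147. ]), array([287, 145,   5,   5], dtype=int32))] ((560.44921875, -74.88265991210938), (214.6778106689453, 131.85841369628906), 78.2903823852539) [[ 474.10748 -166.60727]
 [ 603.22174 -193.36815]
 [ 646.79095   16.84195]
 [ 517.6767    43.60283]]
```

View pics/zt.png

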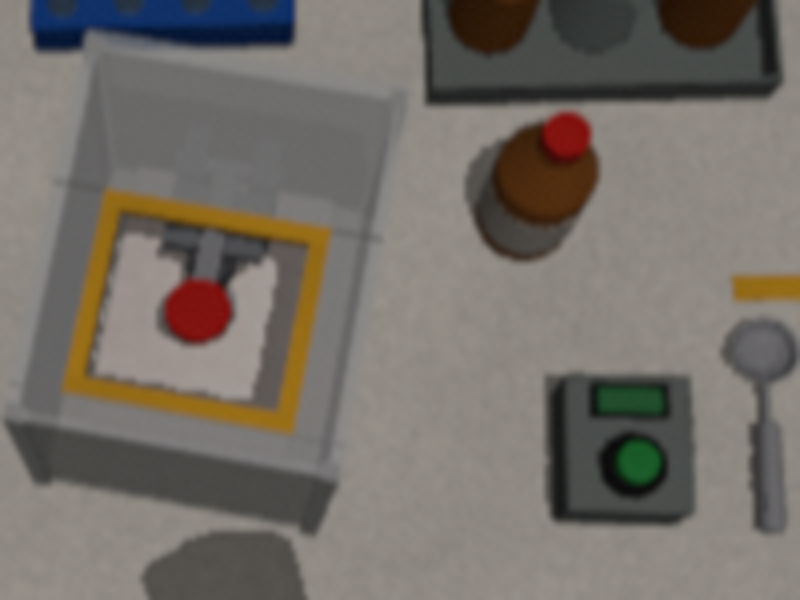

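View pics/zs.png

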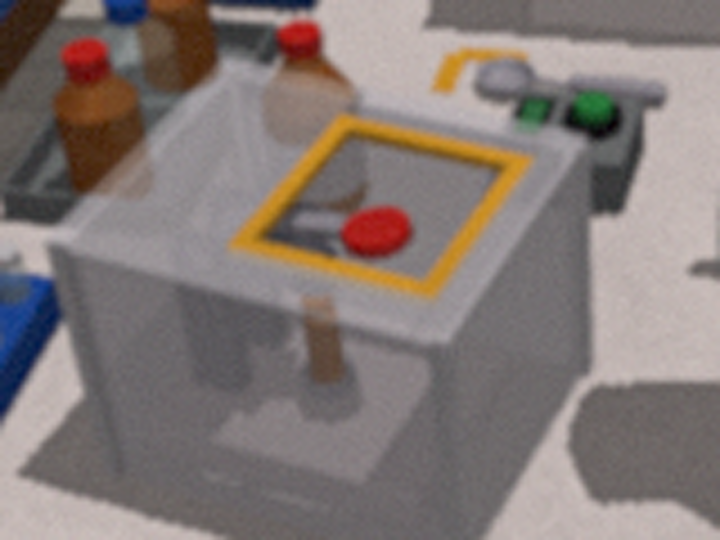

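```bash
cat >> h.py <<'E'
from scipy.spatial.transform import Rotation as Ro
def go(p,yaw=None):
    s=r.sense();R0=Ro.from_rotvec(s["orientation"]);d=R0.inv().apply(np.array(p)-s["tool_pos"])*1000
    M=R0.as_matrix(); out=[]
    for k in range(4):
        if yaw is None: Rt=R0
        else:
            a=yaw+k*np.pi/2;x=[np.cos(a),np.sin(a),0];z=[0,0,-1];Rt=Ro.from_matrix(np.array([x,np.cross(z,x),z]).T)
        out.append((R0.inv()*Rt).as_rotvec())
    w=sorted(out,key=np.linalg.norm)
    print("x yaw",np.arctan2(M[1,0],M[0,0]),"shift",d.round(1),"rot",w[0].round(3),w[1].round(3))
E
python3 - <<'E'
from h import *
s=r.sense();print(s["tool_pos"],s["joints"])
T=optics.camera("top");S=optics.camera("side")
c=T;print("top cam",-T["R"].T@T["t"],"side cam",-S["R"].T@S["t"])
print("btn tri",tri(T,(439.4,180),S,(321.55,153.71)))
m,a=blobs(S,(15,140,90),(30,255,255),(230,150,320,205))
cs=np.concatenate(cv2.findContours(m,cv2.RETR_EXTERNAL,cv2.CHAIN_APPROX_NONE)[0])[:,0]
P=np.array([ray(S,u,v,.195)[:2] for u,v in cs]);print(cv2.minAreaRect((P*1000).astype(np.float32)))
go((.36,-.36,.36),-.206)
go((.574,-.04,.36),-.206)
W=optics.camera("wrist");print("wristcam in tool",Ro.from_rotvec(s["orientation"]).inv().apply(-W["R"].T@W["t"]-s["tool_pos"]))
E
```

```text
[ 0.15962328 -0.65547324  0.23057899] [-1.36885158e+00  2.64386156e-01  1.60468967e+00  2.39881889e-05
  1.27370176e+00 -3.69096331e-02]
top cam [ 0.264041   -0.03515407  1.10990413] side cam [0.28164168 0.82296899 0.87284901]
btn tri [ 0.49568996 -0.34297597  0.06267329]
((568.1262817382812, -38.878761291503906), (140.74002075195312, 132.3860626220703), 78.14344787597656)
x yaw -1.3320551541969587 shift [-240.  -264.6 -128.9] rot [0.    0.001 0.445] [-0.     0.    -1.126]
x yaw -1.3320551541969587 shift [-500.3 -548.2 -128.7] rot [0.    0.001 0.445] [-0.     0.    -1.126]
wristcam in tool [ 0.00100831 -0.0743677  -0.14317908]
```

>>> {"fn": "send_rows", "kwargs": {"steps": "0 0 -62 0 0 0; 0 0 -129 0 0 0; -40 -44 -129 0 0 -0.1; -80 -88 -129 0 0 -0.2; -120 -132 -129 0 0 -0.35; -160 -176 -129 0 0 -0.5; -200 -220 -129 0 0 -0.65; -240 -264 -129 0 0 -0.8; -280 -307 -129 0 0 -0.95; -320 -350 -129 0 0 -1.126", "claw": -1}}

```text
time_s: 1.65
tool_pos: [0.4248, -0.2604, 0.3607]
orientation: [3.125, -0.315, 0.002]
contact_force: [0.8, 0.6, -0.0]
gripper_width: 0.001
```

```bash
python3 - <<'E'
from h import *
go((.573,-.04,.36),-.206);go((.573,-.04,.30),-.206);print(r.sense())
E
```

```text
x yaw -0.2005878769456648 shift [ 101.3 -245.5    0.7] rot [ 0.    -0.001  0.005] [ 1.000e-03 -1.000e-03 -1.565e+00]
x yaw -0.2005878769456648 shift [ 101.2 -245.6   60.7] rot [ 0.    -0.001  0.005] [ 1.000e-03 -1.000e-03 -1.565e+00]
{'time_s': 1.65, 'joints': array([-5.99988038e-01, -1.30555475e-01,  1.78922716e+00,  5.27044710e-05,
        1.48175335e+00, -3.99404595e-01]), 'qd': array([ 9.41462699e-01, -1.79857410e-02,  1.87608649e-02,  5.34257371e-04,
       -2.36468800e-03, -4.71167505e-01]), 'tau': array([-4.91300225e+00, -3.22937536e+01, -3.78337491e+01, -3.15806223e-02,
        3.09064910e-01,  5.47561012e-01]), 'tool_pos': array([ 0.42479611, -0.26041978,  0.36065737]), 'orientation': array([ 3.12529417e+00, -3.14503636e-01,  1.64907674e-03]), 'contact_force': array([ 0.83864233,  0.6481137 , -0.00135967]), 'torque': array([-0.01388839, -0.00075915,  0.06081238]), 'gripper_width': 0.0014174269607659488}
```

>>> {"fn": "send_rows", "kwargs": {"steps": "20 -48 0 0 0 0; 40 -97 0 0 0 0; 60 -146 0 0 0 0; 80 -195 20 0 0 0; 100 -238 40 0 0 0; 100 -245 60 0 0 0; 100 -245 60 0 0 0; 100 -245 60 0 0 0"}}

```text
time_s: 2.65
tool_pos: [0.5718, -0.0439, 0.3011]
orientation: [3.124, -0.325, 0.001]
contact_force: [-0.6, -1.2, 0.9]
gripper_width: 0.003
```

```bash
python3 - <<'E'
from h import *
go((.573,-.04,.24),-.206);s=r.sense();print(s["tool_pos"],s["joints"],s["contact_force"])
c=optics.camera("wrist");cv2.imwrite("pics/w1.png",c["frame"][:,:,::-1])
_,a=blobs(c,(0,150,60),(6,255,255),(0,0,640,400));print(a[:3]);print(ray(c,*a[0][1],.175))
m,a=blobs(c,(15,140,90),(30,255,255),(0,0,640,400));print(a[:3])
for t in ("top","side"):
    c=optics.camera(t);cv2.imwrite(f"pics/{t}1.png",c["frame"][:,:,::-1])
E
```

```text
x yaw -0.20713135420169715 shift [ 0.4 -4.1 61.1] rot [ 0.    -0.001 -0.001] [-0.00e+00 -1.00e-03  1.57e+00]
[ 0.57175214 -0.04389757  0.3010528 ] [-1.19723328e-01  3.55166455e-02  1.73684095e+00 -5.71567375e-04
  1.36847416e+00  8.75228649e-02] [-0.60536346 -1.23966312  0.94751159]
[(np.int32(2266), array([321.77, 182.18]), array([295, 156,  55,  54], dtype=int32)), (np.int32(929), array([625.69, 320.45]), array([608, 303,  32,  38], dtype=int32))]
[ 0.5754521  -0.04104608  0.175     ]
[(np.int32(10414), array([312.02, 170.74]), array([213,  89, 200, 193], dtype=int32))]
```

View pics/w1.png

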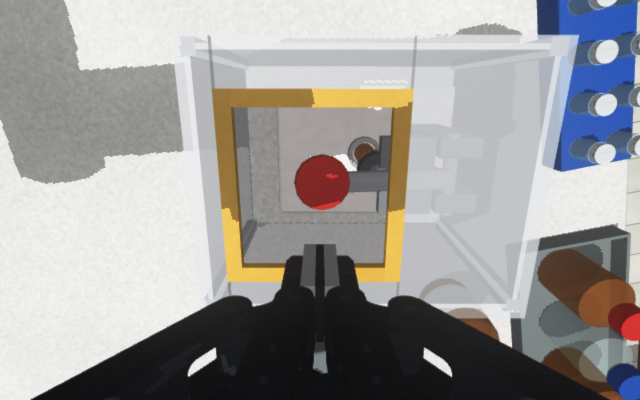

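View pics/side1.png

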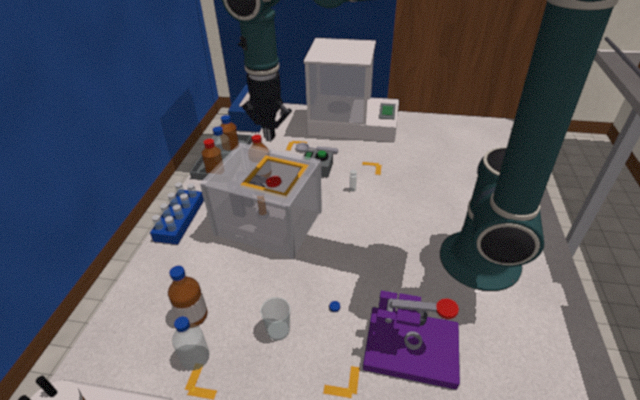

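The wrist view shows the pad at (322,182), which projects to (0.575,-0.041) and agrees with the top camera. It sits about 7 mm behind the window's centre and the opening is clear. I'll centre the tool and descend to just above the pad.

>>> {"fn": "send_rows", "kwargs": {"steps": "-1 -4 20 0 0 0; -1 -4 45 0 0 0; -1 -4 70 0 0 0; -1 -4 90 0 0 0; -1 -4 100 0 0 0; -1 -4 100 0 0 0"}}

```text
time_s: 3.55
tool_pos: [0.5714, -0.0386, 0.1994]
orientation: [-3.125, 0.323, 0.002]
contact_force: [0.8, -0.2, -0.5]
gripper_width: -0.002
```

```bash
python3 - <<'E'
from h import *
go((.571,-.040,.18),-.206);s=r.sense();print(s["tool_pos"],s["contact_force"])
for t in ("wrist","top","side"):
    c=optics.camera(t);f=c["frame"]
    if t=="top":f=cv2.resize(f[80:210,270:400],None,fx=4,fy=4,interpolation=2)
    if t=="side":f=cv2.resize(f[100:230,190:350],None,fx=4,fy=4,interpolation=2)
    cv2.imwrite(f"pics/{t}2.png",f[:,:,::-1])
E
```

```text
x yaw -0.20610809012368614 shift [-0.1  1.4 19.4] rot [ 0.     0.002 -0.   ] [1.000e-03 1.000e-03 1.571e+00]
[ 0.57138576 -0.03861748  0.19935145] [ 0.78838915 -0.22317642 -0.45288533]
```

View pics/wrist2.png

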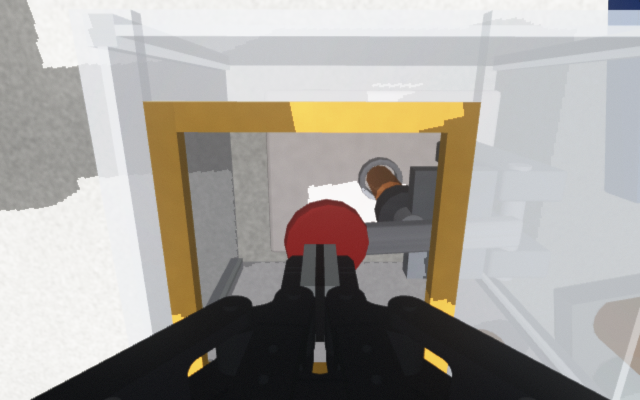

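View pics/side2.png

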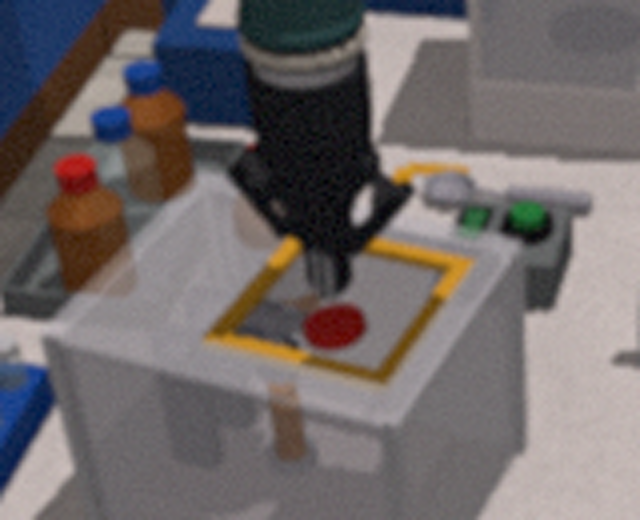

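View pics/top2.png

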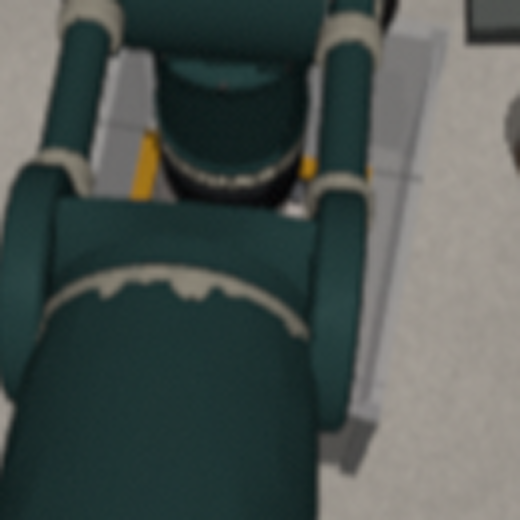

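The side and wrist views show the shut fingers over the pad inside the yellow opening. At roof height the widest linkage is about ±35 mm, against a 55 mm half-window. I'll move to the window's centre in x and press.

>>> {"fn": "send_rows", "kwargs": {"steps": "-2 1 8 0 0 0; -2 1 16 0 0 0; -2 1 24 0 0 0; -2 1 32 0 0 0; -2 1 40 0 0 0; -2 1 46 0 0 0; -2 1 50 0 0 0; -2 1 50 0 0 0"}}

```text
time_s: 4.7
tool_pos: [0.5694, -0.0391, 0.1502]
orientation: [-3.125, 0.323, 0.001]
contact_force: [-3.6, 0.7, 6.8]
gripper_width: 0.005
```

```bash
python3 - <<'E'
from h import *
s=r.sense();print(s["tool_pos"],s["contact_force"])
for t in ("wrist","side"):
    c=optics.camera(t);f=c["frame"]
    if t=="side":f=cv2.resize(f[100:230,190:350],None,fx=4,fy=4,interpolation=2)
    cv2.imwrite(f"pics/{t}3.png",f[:,:,::-1])
E
```

```text
[ 0.56936726 -0.03911363  0.15022143] [-3.58014753  0.70975635  6.75635714]
```

View pics/wrist3.png

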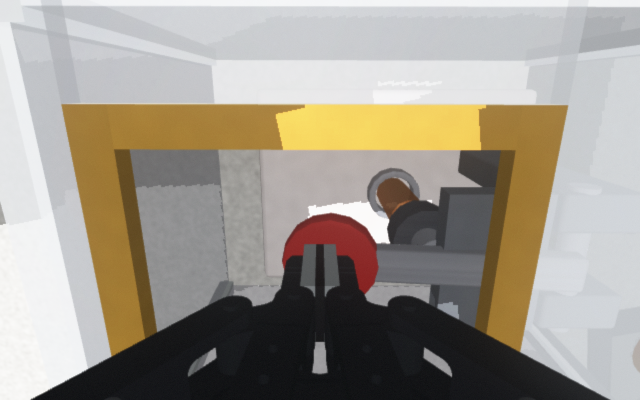

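View pics/side3.png

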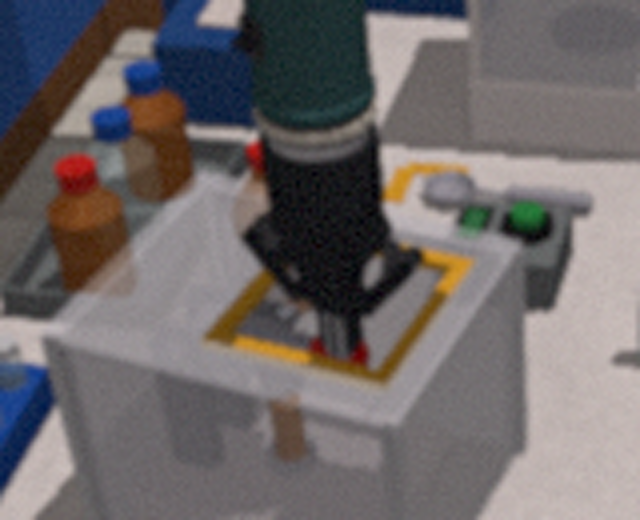

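The pad is being pushed down at 6.8 N, and the window edges are clear of the fingers. A little more is needed to reach the stop.

>>> {"fn": "send_rows", "kwargs": {"steps": "0 0 2 0 0 0; 0 0 4 0 0 0; 0 0 4 0 0 0"}}

```text
time_s: 5.18
tool_pos: [0.5695, -0.0392, 0.1467]
orientation: [-3.125, 0.323, 0.001]
contact_force: [-2.7, 0.3, 6.5]
gripper_width: -0.001
```

>>> {"fn": "send_rows", "kwargs": {"steps": "0 0 1 0 0 0; 0 0 2 0 0 0; 0 0 2 0 0 0"}}

```text
time_s: 5.55
tool_pos: [0.5697, -0.0392, 0.1463]
orientation: [3.125, -0.323, 0.0]
contact_force: [-7.2, 1.7, 14.6]
gripper_width: -0.005
```

Force rose to 14.6 N with almost no travel at z = 0.146, so the lever is on its stop. I'll hold there.

>>> {"fn": "send_rows", "kwargs": {"steps": "0 0 0 0 0 0; 0 0 0 0 0 0; 0 0 0 0 0 0; 0 0 0 0 0 0; 0 0 0 0 0 0; 0 0 0 0 0 0; 0 0 0 0 0 0; 0 0 0 0 0 0; 0 0 0 0 0 0; 0 0 0 0 0 0"}}

```text
time_s: 6.8
tool_pos: [0.5697, -0.0392, 0.1463]
orientation: [3.125, -0.323, 0.0]
contact_force: [-6.4, 1.9, 14.6]
gripper_width: 0.001
```

>>> {"fn": "send_rows", "kwargs": {"steps": "0 0 0 0 0 0; 0 0 0 0 0 0; 0 0 0 0 0 0; 0 0 0 0 0 0; 0 0 0 0 0 0; 0 0 0 0 0 0; 0 0 0 0 0 0; 0 0 0 0 0 0"}}

```text
time_s: 7.8
tool_pos: [0.5697, -0.0392, 0.1463]
orientation: [-3.125, 0.323, -0.0]
contact_force: [-7.2, 0.8, 13.7]
gripper_width: -0.004
```

>>> {"fn": "send_rows", "kwargs": {"steps": "0 0 -8 0 0 0; 0 0 -18 0 0 0; 0 0 -30 0 0 0; 0 0 -50 0 0 0; 0 0 -80 0 0 0; 0 0 -110 0 0 0; 0 0 -140 0 0 0; 0 0 -150 0 0 0; 0 0 -150 0 0 0"}}

```text
time_s: 8.93
tool_pos: [0.5701, -0.0393, 0.2949]
orientation: [-3.125, 0.323, -0.002]
contact_force: [0.1, 0.2, -0.1]
gripper_width: -0.005
```

```bash
python3 - <<'E'
from h import *
s=r.sense();print(s["tool_pos"],s["contact_force"])
go((.497,-.344,.30));go((.497,-.344,.13))
S=optics.camera("side");W=optics.camera("wrist")
_,b=blobs(S,(0,150,60),(6,255,255),(235,155,315,205));print(b)
cv2.imwrite("pics/side4.png",cv2.resize(S["frame"][100:230,190:350],None,fx=4,fy=4,interpolation=2)[:,:,::-1]);cv2.imwrite("pics/w4.png",W["frame"][:,:,::-1])
E
```

```text
[ 0.57005713 -0.03926766  0.29487563] [ 0.05183719  0.1588288  -0.13265641]
x yaw -0.2060014775196053 shift [ -9.2 313.2  -5.2] rot [0. 0. 0.] [0. 0. 0.]
x yaw -0.2060014775196053 shift [ -9.4 313.3 164.8] rot [0. 0. 0.] [0. 0. 0.]
[(np.int32(92), array([273.13, 181.04]), array([266, 176,  15,  11], dtype=int32))]
```

View pics/side4.png

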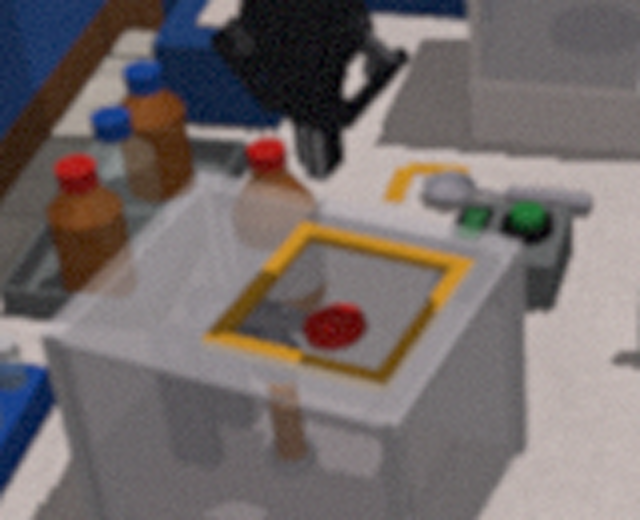

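The pad is back at its rest pixel (273,181). Now over to the button.

>>> {"fn": "send_rows", "kwargs": {"steps": "-1 40 -5 0 0 0; -3 90 -5 0 0 0; -5 140 -5 0 0 0; -6 190 -5 0 0 0; -7 240 -5 0 0 0; -8 280 -5 0 0 0; -9 305 -5 0 0 0; -9 313 -5 0 0 0; -9 313 -5 0 0 0; -9 313 -5 0 0 0"}}

```text
time_s: 10.28
tool_pos: [0.4971, -0.3426, 0.2988]
orientation: [-3.124, 0.321, 0.001]
contact_force: [0.1, 0.1, 0.4]
gripper_width: -0.001
```

```bash
python3 - <<'E'
from h import *
s=r.sense();print(s["tool_pos"],s["contact_force"])
W=optics.camera("wrist");cv2.imwrite("pics/w5.png",W["frame"][:,:,::-1])
_,a=blobs(W,(45,100,40),(85,255,255),(0,0,640,400));print(a[:4])
T=optics.camera("top")
for x in a[:4]: print(x[1],ray(W,*x[1],.06))
go((.497,-.344,.1))
E
```

```text
[ 0.49711044 -0.34263859  0.2988484 ] [0.13297875 0.1346977  0.36279434]
[(np.int32(649), array([360.33, 151.  ]), array([350, 130,  21,  43], dtype=int32)), (np.int32(596), array([316.89, 161.48]), array([304, 148,  27,  28], dtype=int32))]
[360.33 151.  ] [ 0.54268881 -0.34279567  0.06      ]
[316.89 161.48] [ 0.49484492 -0.34446625  0.06      ]
x yaw -0.2046331305425606 shift [  0.    1.4 199.3] rot [0. 0. 0.] [0. 0. 0.]
```

View pics/w5.png

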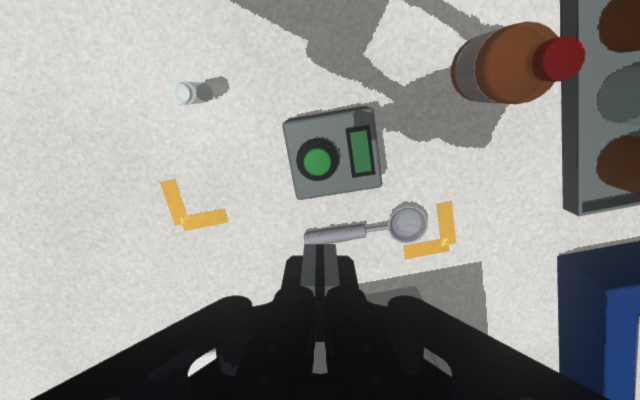

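The wrist view shows the button at (317,161), which projects to (0.495,-0.344) and matches the top camera to about 3 mm. The path down is clear of the scoop and bottle.

>>> {"fn": "send_rows", "kwargs": {"steps": "-1 2 40 0 0 0; -1 2 90 0 0 0; -1 2 140 0 0 0; -1 2 180 0 0 0; -1 2 210 0 0 0; -1 2 222 0 0 0; -1 2 222 0 0 0; -1 2 222 0 0 0"}}

```text
time_s: 11.38
tool_pos: [0.4968, -0.3462, 0.0791]
orientation: [3.123, -0.322, 0.004]
contact_force: [0.4, -0.1, 0.8]
gripper_width: -0.002
```

```bash
python3 - <<'E'
from h import *
s=r.sense();print(s["tool_pos"],s["contact_force"])
for t in ("wrist","side"):
    c=optics.camera(t);f=c["frame"]
    if t=="side":f=cv2.resize(f[100:200,260:380],None,fx=5,fy=5,interpolation=2)
    cv2.imwrite(f"pics/{t}6.png",f[:,:,::-1])
E
```

```text
[ 0.49679069 -0.34619681  0.07912302] [ 0.36521423 -0.14846277  0.79701734]
```

View pics/wrist6.png

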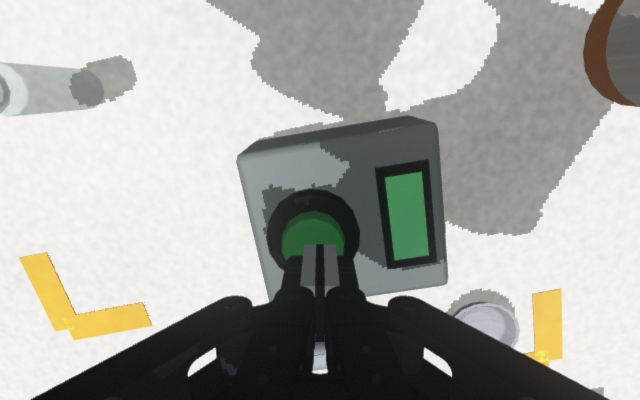

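View pics/side6.png

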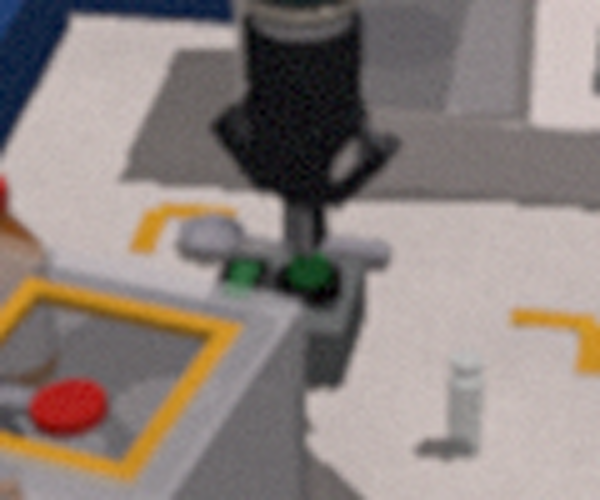

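The fingertips are over the button. It is centred near column 314 with the fingers at 319, so I'll nudge 2 mm and press.

>>> {"fn": "send_rows", "kwargs": {"steps": "-2 -2 6 0 0 0; -2 -2 12 0 0 0; -2 -2 17 0 0 0; -2 -2 20 0 0 0; -2 -2 20 0 0 0"}}

```text
time_s: 12.1
tool_pos: [0.495, -0.3437, 0.0653]
orientation: [3.124, -0.323, 0.002]
contact_force: [-14.4, 11.2, 45.2]
gripper_width: -0.001
```

That is 45 N, a hard stop higher than I expected. I'll back off to about 10 N and look.

>>> {"fn": "send_rows", "kwargs": {"steps": "0 0 -3 0 0 0; 0 0 -6 0 0 0; 0 0 -6 0 0 0"}}

```text
time_s: 12.48
tool_pos: [0.4947, -0.3436, 0.0659]
orientation: [3.124, -0.323, 0.003]
contact_force: [-3.0, 3.9, 14.1]
gripper_width: 0.003
```

```bash
python3 - <<'E'
from h import *
s=r.sense();print(s["tool_pos"],s["contact_force"])
for t in ("wrist","side"):
    c=optics.camera(t);f=c["frame"]
    if t=="side":f=cv2.resize(f[130:190,280:360],None,fx=8,fy=8,interpolation=2)
    else:f=cv2.resize(f[150:350,220:460],None,fx=3,fy=3,interpolation=2)
    cv2.imwrite(f"pics/{t}7.png",f[:,:,::-1])
E
```

```text
[ 0.49468955 -0.34359383  0.06590135] [-2.96147208  3.87834392 14.09378739]
```

View pics/wrist7.png

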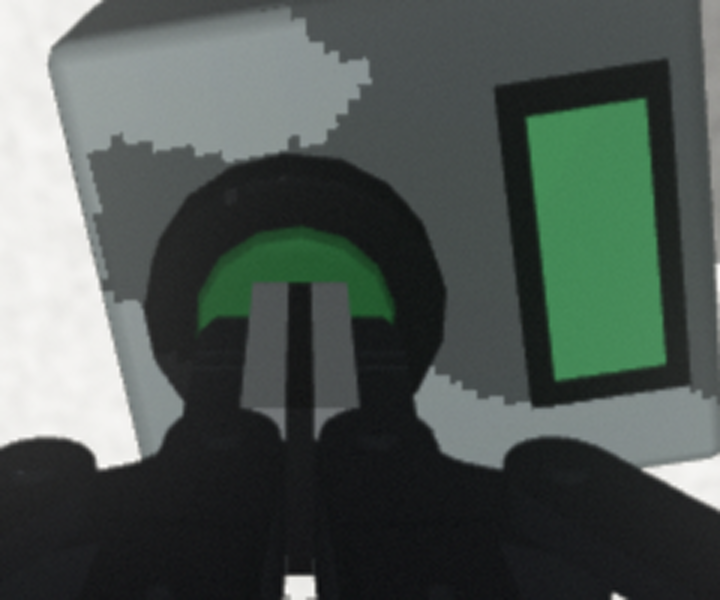

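View pics/side7.png

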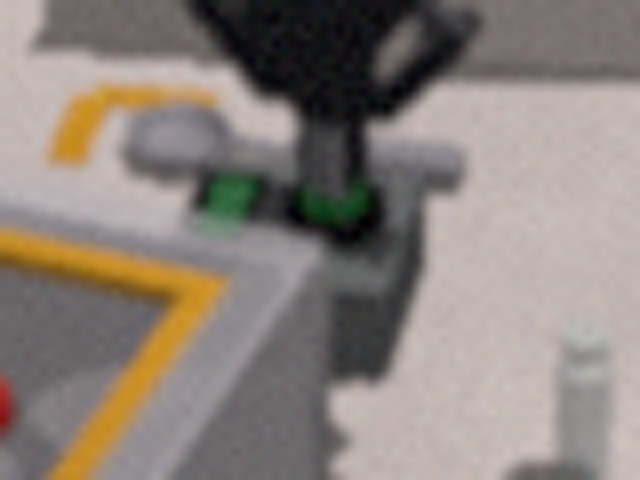

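Next is a check of the spring curve on release. If the stop is the button's full travel, the force should fall from about 5 N to 0 over about 6 mm.

>>> {"fn": "send_rows", "kwargs": {"steps": "0 0 -2 0 0 0; 0 0 -2 0 0 0"}}

```text
time_s: 12.82
tool_pos: [0.4946, -0.3435, 0.0662]
orientation: [3.124, -0.323, 0.003]
contact_force: [0.4, -0.2, 4.4]
gripper_width: 0.003
```

>>> {"fn": "send_rows", "kwargs": {"steps": "0 0 -1 0 0 0; 0 0 -1 0 0 0"}}

```text
time_s: 13.08
tool_pos: [0.4946, -0.3435, 0.0667]
orientation: [3.124, -0.323, 0.002]
contact_force: [2.3, -0.4, 4.7]
gripper_width: 0.001
```

>>> {"fn": "send_rows", "kwargs": {"steps": "0 0 -2 0 0 0; 0 0 -2 0 0 0"}}

```text
time_s: 13.32
tool_pos: [0.4944, -0.3435, 0.0685]
orientation: [3.124, -0.323, 0.002]
contact_force: [3.1, -1.3, 3.6]
gripper_width: 0.001
```

>>> {"fn": "send_rows", "kwargs": {"steps": "0 0 -2 0 0 0; 0 0 -2 0 0 0"}}

```text
time_s: 13.58
tool_pos: [0.4937, -0.3431, 0.0701]
orientation: [-3.125, 0.323, 0.001]
contact_force: [2.0, -0.4, 2.8]
gripper_width: 0.003
```

>>> {"fn": "send_rows", "kwargs": {"steps": "0 0 -3 0 0 0; 0 0 -3 0 0 0"}}

```text
time_s: 13.82
tool_pos: [0.4929, -0.3424, 0.0725]
orientation: [-3.124, 0.323, 0.004]
contact_force: [-0.1, -0.7, -0.4]
gripper_width: 0.0
```

The force fell smoothly from 4.7 N to 0 over z = 0.066–0.072, so the button did go fully in. Retracting now.

>>> {"fn": "send_rows", "kwargs": {"steps": "0 0 -20 0 0 0; 0 0 -60 0 0 0; 0 0 -110 0 0 0; 0 0 -160 0 0 0; 0 0 -200 0 0 0; 0 0 -215 0 0 0; 0 0 -215 0 0 0; 0 0 -215 0 0 0"}}

```text
time_s: 14.82
tool_pos: [0.4929, -0.3424, 0.2858]
orientation: [-3.123, 0.323, 0.005]
contact_force: [0.3, -0.2, -0.8]
gripper_width: 0.001
```

```bash
python3 - <<'E'
from h import *
s=r.sense();print(s["tool_pos"],s["contact_force"],s["qd"].round(3),s["time_s"])
S=optics.camera("side");cv2.imwrite("pics/side8.png",S["frame"][:,:,::-1])
print(blobs(S,(0,150,60),(6,255,255),(235,155,315,205))[1],blobs(S,(45,100,40),(85,255,255),(295,140,340,180))[1])
a=cv2.imread("pics/side0.png");d=cv2.absdiff(a,S["frame"][:,:,::-1]).max(2);cv2.imwrite("pics/d8.png",d*3)
E
```

```text
[ 0.49292834 -0.3424077   0.28583803] [ 0.29449135 -0.16075696 -0.83640162] [ 0.001  0.011  0.008 -0.    -0.001 -0.   ] 14.825
[(np.int32(123), array([273.3 , 181.04]), array([266, 176,  15,  11], dtype=int32))] [(np.int32(53), array([321.47, 153.79]), array([317, 151,  10,   7], dtype=int32)), (np.int32(24), array([308.5, 154. ]), array([306, 152,   6,   5], dtype=int32))]
```

View pics/side8.png

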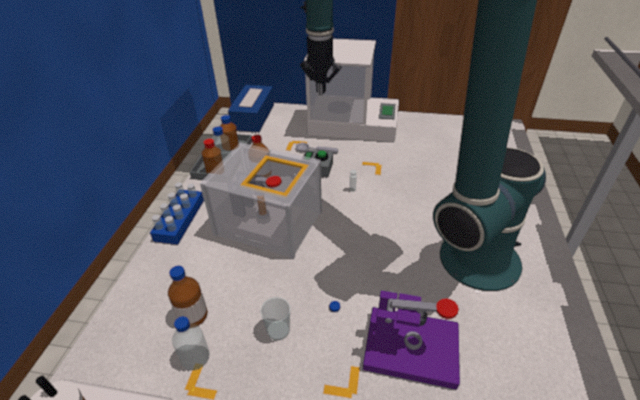

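The pad (273,181) and button (321,154) are back at their starting pixels. The vial and bystanders have not moved, and the arm is clear of everything. Handing in.

```bash
python3 -c "
from h import *
print(job.hand_in())"
```

```text
the job is handed in; nothing more can be done
None
```

I carried out the whole task and handed it in at about 15 s of the 48 s allowed; hand-in reports no verdict.

- **Lever:** I pushed the red pad down through the window with shut fingers. It reached its stop at z ≈ 0.146 m with about 14 N, was held there for about 2.2 s, then let go. The pad came back to its starting pixels. The pictures showed the fingers clear of the window edges.
- **Green button:** I pressed it fully in and let it go. On release the force fell from about 4.7 N to 0 over 6 mm, which confirms full travel. It is also back at its starting pixels.
- **Everything else:** The last side view shows the vial and the bystanders in place as far as I can see by eye. The arm stood clear in the air with about zero contact force.

**What disagreed:** the button's top was at about 0.072 m, higher than the 0.063 m I had measured from the cameras. Because of that I briefly pressed it with about 45 N (about 49 N with the sideways part). The fingertips made that contact, and it was well under the 120 N wrist limit. The 40 N limit is for the arm and gripper body, so I don't expect it to count.

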